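# Roll the plant-food tin onto its cork rest

### The job

The big plant-food tin lies on its side on the sowing bench, beside the cork mat where it is kept. Roll it gently with the fingertips on its top, no flicking and no pushing low on its side, until it comes to rest squarely centred over the mat. Its lid is loose, so it must not be picked up or tipped; leave the tub, the bottle and the square cup where they stand.

Things in the scene. Friction and masses are not known exactly. Their poses are not given: they have to be found in the camera images.
- tin: Steel tin, paper label, white lid: a solid cylinder 96 mm in diameter, 120 mm long, 0.35 to 0.7 kg, lying on the flat bench, free to roll. Origin at its very centre (48 mm up; top line at 96 mm). Own x: along the cylinder, to the lid; y, z turn as it rolls. Pushed on top it rolls half as far as the fingertip moves, so it takes several strokes; let go slowly it soon stops.
- mat: Thin cork mat, fixed, flush with the bench (no step), 170 mm along its own x, 130 mm along its y. Origin at its centre on the bench surface, z up. The tin is kept with its axis along the mat's x. The tin starts beside it, 120 to 165 mm from its centre towards the mat's +y or -y, nearly parallel, and rolls along the mat's y.
- tub: Open white plastic tub of soil, 84 mm across at the rim, 70 mm high, standing on the other side of the mat from the tin, on the bench. Origin at the centre of its underside. Leave alone.
- feed: White plastic bottle with a paper label, 52 mm in diameter, 130 mm high, standing beyond the mat. Origin at the centre of its underside. Leave alone.
- cup: Clear square plastic cup of soil, 62 mm wide, 55 mm high, standing beyond the mat. Origin at the centre of its underside. Leave alone.
There are look-alikes about, which are no part of the job. Leave any green look-alike of the tin alone.

How it is judged:
By the outcome, as a careful person would: the job done as asked, in the order asked, and still so for the second after the job is handed in, with the robot touching nothing.
It also fails if it takes over 61 s, if anything falls off the work surface, if the arm or the gripper's body presses on something with over 40 N, if the wrist force passes 120 N, or if a joint passes its speed limit or range.

### The arm

A 7-joint arm with a two-finger parallel gripper is mounted at the origin on the work surface. World frame = base frame: x ahead of the robot, y to its left, z up, the work surface at z = 0. Lengths are in m, angles in degrees, forces in N, time in s.
With the tool pointing down it reaches from about 0.35 to 0.775 m from the base axis. Payload 3.1 kg.
Tool frame: the origin (TCP) lies on the centre line of the jaws, within the pads' length; the fingertips stand 17 mm ahead of it and the grasp point (between the pads) lies 2 mm behind it (robot.tip_reach is the distance from the TCP to the fingertips, in m); z points along the fingers, y is the line along which they close (so a half turn about z gives the same grasp; the last joint's range is limited). The gripper opens to 85 mm and grips with 20 to 120 N. Pads are 22 mm wide; open, the fingers measure 114 mm over their backs; the gripper's body (76 mm by 85 mm) begins 54 mm behind the grasp point. The pads swing forward as they close: fully open they stand 13 mm farther back than shut.
Start: joints at [61.496, 17.813, 0.802, 86.603, -0.252, 75.585, -1.558], TCP at [0.242, -0.494, 0.248] pointing down, gripper open.
Joint ranges: [-154.91, 154.91], [-16.99, 109.72], [-72.82, 74.43], [7.12, 147.25], [-82.49, 262.49], [11.32, 116.49], [-174.64, 174.64]. Speed limits (degrees/s): [159.86, 159.86, 180, 180, 180, 180, 180].

### API

Orientations are given as [roll, pitch, yaw] about the fixed x, y, z axes, in that order (R = Rz(yaw) Ry(pitch) Rx(roll)).
In Python, from station import robot, fingers, vision, workorder, recognise gives the robot as it stands. Calls block until the motion is done:
- robot.move_to(position, orientation): joint-space move of the TCP to a pose.
- robot.line_to(position, orientation=None, velocity=0.15, f_stop=None): straight line of the TCP; orientation=None keeps the orientation; velocity is the mean speed in m/s. With f_stop (N) it stops when the force on the tool has changed by that much, and returns True; else False.
- robot.move_j(angles): joint-space move.
- fingers.gripper_to(opening, force=None): opening from 0.0 (shut) to 1.0 (fully open); force is the grip in N (None keeps the last); returns when the fingers have stopped.
- robot.pause(seconds).
- robot.inverse_kinematics(position, orientation): joint angles nearest the present ones, or None.
- vision.grab_frame(name): name is "side" or "top"; returns the picture (480x640x3 uint8, red, green, blue); there is no depth.
- vision.calibration(name): a dict with "mtx" (3x3 intrinsics, pixels), "extrinsics" (4x4, takes a point from world to camera coordinates). Camera axes: x right, y up, looking along -z (the intrinsics and any distortion apply to the point x, -y, -z); pixel columns grow to the right and rows downward; lengths in m; the calibration is good to about 2 mm. A picture is of the moment at which its call begins. calibration takes no time and is no camera call.
A pose or a line that the arm cannot do raises robot.PlanningError and nothing moves.
- workorder.close_job(): hands the job in; it is judged then, once.
Trained networks look in the newest picture that a camera, given by its name, has taken for a name from the list of things; names that differ only in an ending like _2 or _b are one class to them, and where a whole thing is asked for, a point or a joint stands for the part that bears it (a point fixed in the world has none). Each returns a list of dicts, best first, with "p" (0 to 1); they miss things now and then, are a little off and sometimes report something else, mostly with a low value. They report only what shows in the picture. A call takes as long as a camera call. They do not tell look-alikes from the thing itself.
- recognise(label, camera): "rect" ([centre column, centre row, width, height] in pixels, round what is visible of it).
Readings, each from a call of its own:
- robot.current_time_s(): time.
- robot.current_joint_positions(): joint angles.
- robot.current_dq(): joint speeds.
- robot.current_joint_torque(): joint torques, N m.
- robot.current_tool_pos(): TCP position.
- robot.current_eef_rot(): TCP orientation.
- robot.current_contact_force(): force on the tool from outside, world axes, zero at the start.
- robot.current_torque(): the same for the moment, N m.
- robot.current_finger_gap(): opening from 0.0 (shut) to 1.0 (fully open).
- robot.current_gripper_force(): force on a finger pad.
Only numpy, scipy, OpenCV 4.12 (cv2) and the standard library are available. Lean on these libraries where they do the work, as an engineer would, in place of code of your own. Each camera call takes 0.05 s, during which the arm holds its last target. There are 200 camera calls.

## Working session

There is one attempt and no reset: what is moved stays moved. The work goes in short steps, each a Python script; the robot and the scene stay as the last script left them, time stands still between calls to the robot, and variables do not carry over. Pictures are saved under pics/ and viewed, at most 10 in all, crops included, and the job is handed in when it is done.

```bash
mkdir -p pics; cat > h.py <<'E'
from station import robot, fingers, vision, workorder, recognise
import numpy as np, cv2
def grab(n,f=None):
    im=vision.grab_frame(n)
    if f: cv2.imwrite('pics/'+f,cv2.cvtColor(im,cv2.COLOR_RGB2BGR))
    return im
def cam(n):
    c=vision.calibration(n); return np.array(c['mtx']),np.array(c['extrinsics']),c
def proj(n,P):
    K,E,_=cam(n); P=np.atleast_2d(P); q=P@E[:3,:3].T+E[:3,3]; q=q*[1,-1,-1]; q=q@K.T
    return q[:,:2]/q[:,2:]
def back(n,uv,z):
    K,E,_=cam(n); uv=np.atleast_2d(uv); d=np.c_[uv,np.ones(len(uv))]@np.linalg.inv(K).T*[1,-1,-1]
    d=d@E[:3,:3]; o=-E[:3,:3].T@E[:3,3]; return o+d*((z-o[2])/d[:,2])[:,None]
E
python3 - <<'E'
from h import *
print(vision.calibration('top'),vision.calibration('side'))
for n in('top','side'):
    grab(n,n+'0.png')
    for l in('tin','mat','tub','feed','cup'):
        for r in recognise(l,n): print(n,l,np.round(r['rect']),round(r['p'],2),back(n,r['rect'][:2],0.048 if l=='tin' else 0).round(3))
print(robot.current_eef_rot(),robot.current_time_s())
E
```

```text
{'mtx': array([[434.14819899,   0.        , 317.66902326],
       [  0.        , 434.14819899, 232.19271437],
       [  0.        ,   0.        ,   1.        ]]), 'extrinsics': array([[-0.02987561, -0.99932582, -0.02133892,  0.04597517],
       [ 0.99177796, -0.03229411,  0.12382881, -0.54962958],
       [-0.12443445, -0.01746401,  0.99207413, -0.76210746],
       [ 0.        ,  0.        ,  0.        ,  1.        ]])} {'mtx': array([[475.83957255,   0.        , 310.52713097],
       [  0.        , 475.83957255, 246.5545576 ],
       [  0.        ,   0.        ,   1.        ]]), 'extrinsics': array([[-0.98306548, -0.18283094,  0.01245405,  0.53027701],
       [ 0.12019358, -0.59198444,  0.79693659, -0.11760372],
       [-0.13833206,  0.78493775,  0.60393457, -0.91881514],
       [ 0.        ,  0.        ,  0.        ,  1.        ]])}
top tin [449. 360.  84.  92.] 0.7 [[ 0.319 -0.192  0.048]]
top tin [366. 266.  65.  78.] 0.6 [[ 0.486 -0.056  0.048]]
top mat [294. 256.  81.  98.] 0.91 [[0.51  0.077 0.   ]]
top tub [208. 239.  49.  44.] 0.61 [[0.548 0.241 0.   ]]
top feed [352. 178.  30.  36.] 0.83 [[ 0.658 -0.041  0.   ]]
top cup [268. 172.  43.  42.] 0.98 [[0.677 0.123 0.   ]]
side tin [342. 238.  72.  53.] 0.75 [[ 0.484 -0.065  0.048]]
side tin [422. 213.  68.  48.] 0.56 [[ 0.318 -0.2    0.048]]
side mat [318. 299. 103.  65.] 0.66 [[0.509 0.077 0.   ]]
side tub [288. 340.  48.  62.] 0.79 [[0.545 0.193 0.   ]]
side feed [260. 233.  26.  65.] 0.66 [[ 0.679 -0.113  0.   ]]
side cup [229. 293.  47.  48.] 0.73 [[0.685 0.094 0.   ]]
[1.79996649e+02 1.71121056e-03 2.61228665e+01] 0.6
```

View pics/top0.png

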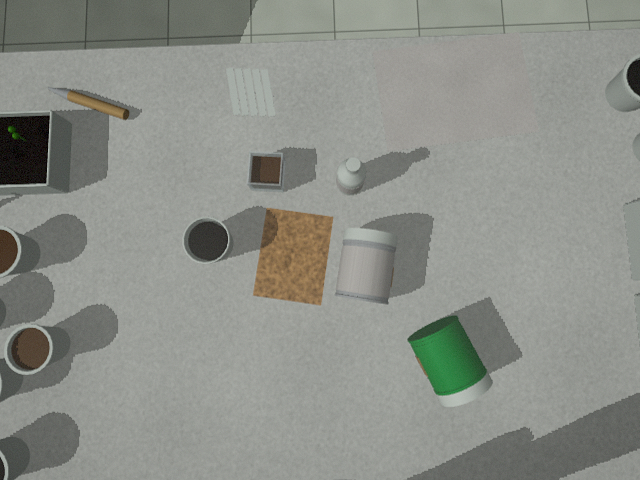

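View pics/side0.png

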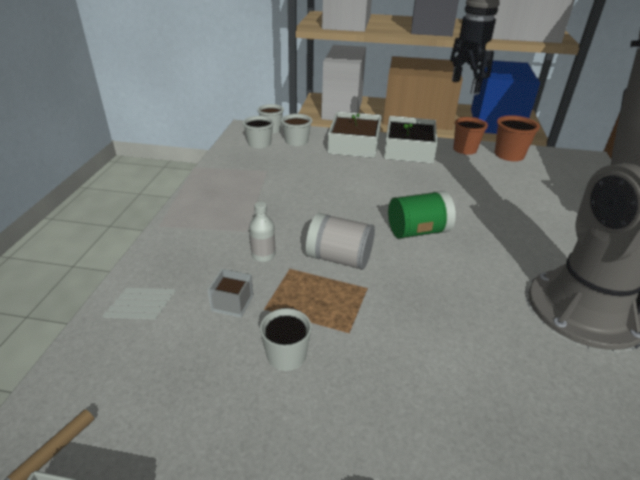

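The top view shows the white tin at about (366,266) with its lid up the image (+x). The mat is at (294,256), the green look-alike at (450,360), and the tub at (207,240) on the mat's far side. The side view agrees. Next I'll refine the mat and tin poses.

```bash
cat >> h.py <<'E'
from scipy.optimize import minimize
def fitmat(im):
    hsv=cv2.cvtColor(im,cv2.COLOR_RGB2HSV); m=((hsv[...,1]>90)&(hsv[...,0]<25)).astype(np.uint8)
    m[:180]=0; m[330:]=0; m[:,:230]=0; m[:,420:]=0
    m=cv2.morphologyEx(m,cv2.MORPH_OPEN,np.ones((3,3)))
    c=max(cv2.findContours(m,0,cv2.CHAIN_APPROX_NONE)[0],key=cv2.contourArea)[:,0]
    w=back('top',c,0)[:,:2]
    return cv2.minAreaRect((w*1000).astype(np.float32))
def cyl(x,y,yaw,n=72):
    a=np.linspace(0,2*np.pi,n); u=np.array([np.cos(yaw),np.sin(yaw),0]); v=np.array([-u[1],u[0],0]); P=[]
    for s in(-.06,.06): P.append(np.array([x,y,.048])+s*u+.048*(np.cos(a)[:,None]*v+np.sin(a)[:,None]*[0,0,1]))
    return np.vstack(P)
def fittin(ims,p0,mat=None):
    """silhouette hull against edges, in both cameras"""
    G={}
    for n,im in ims.items():
        g=cv2.GaussianBlur(im,(0,0),1.2).astype(np.float32)
        G[n]=np.minimum(np.sqrt(sum(cv2.Sobel(g[...,k],5,1,0)**2+cv2.Sobel(g[...,k],5,0,1)**2 for k in range(3))),120)
    def cost(p):
        t=0
        for n in G:
            h=cv2.convexHull(proj(n,cyl(*p)).astype(np.float32))[:,0]
            h=np.vstack([h,h[:1]]); L=np.r_[0,np.cumsum(np.linalg.norm(np.diff(h,axis=0),axis=1))]
            s=np.linspace(0,L[-1],300); q=np.c_[np.interp(s,L,h[:,0]),np.interp(s,L,h[:,1])].astype(np.float32)
            t-=cv2.remap(G[n],q[:,0].copy(),q[:,1].copy(),cv2.INTER_LINEAR).mean()
        return t
    best=min((np.array([p0[0]+i,p0[1]+j,p0[2]+k]) for i in np.arange(-.02,.021,.004) for j in np.arange(-.02,.021,.004) for k in np.radians([-8,-4,0,4,8])),key=cost)
    r=minimize(cost,best,method='Nelder-Mead',options=dict(initial_simplex=best+np.array([[0,0,0],[.004,0,0],[0,.004,0],[0,0,.05]])))
    return r.x,r.fun
def outline(ims,p,f):
    o=[]
    for n,im in ims.items():
        b=cv2.cvtColor(im,cv2.COLOR_RGB2BGR).copy(); h=cv2.convexHull(proj(n,cyl(*p)).astype(np.float32))
        c=proj(n,[p[0],p[1],.048])[0].astype(int); x,y=c-[90,80]
        b=cv2.resize(b[y:y+160,x:x+180],None,fx=2.2,fy=2.2,interpolation=cv2.INTER_CUBIC)
        cv2.polylines(b,[((h-[x,y]+.5)*2.2).astype(int)],1,(0,0,255),1); o.append(b)
    cv2.imwrite('pics/'+f,np.hstack(o))
E
python3 - <<'E'
from h import *
ims={n:grab(n) for n in('top','side')}
print(fitmat(ims['top']))
for s in(ims,{'top':ims['top']},{'side':ims['side']}):
    p,c=fittin(s,(.485,-.06,np.radians(-6))); print(p[:2].round(4),np.degrees(p[2]).round(2),c)
    if len(s)==2: outline(ims,p,'fit0.png')
E
```

```text
((512.592529296875, 77.60787200927734), (128.8660430908203, 168.23362731933594), 80.26066589355469)
[ 0.4866 -0.056 ] -10.74 -176.92529296875
[ 0.4865 -0.0559] -11.03 -76.1247329711914
[ 0.4858 -0.056 ] -9.2 -101.67259979248047
```

View pics/fit0.png

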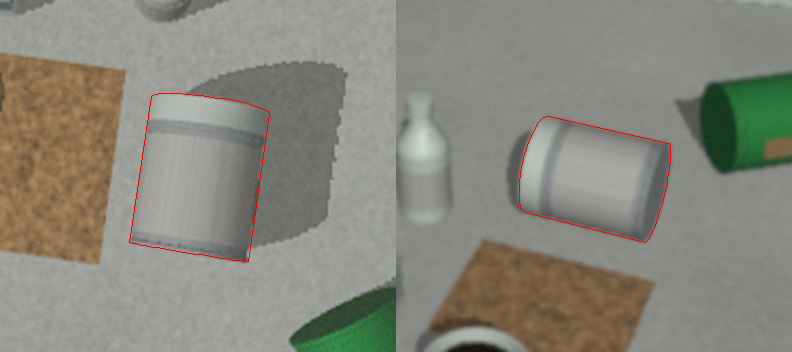

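The outline fits in both views. In the mat's frame the tin sits at x −3 mm and y −136 mm, within 1° of parallel. Next is one test stroke.

```bash
cat >> h.py <<'E'
M=np.array([.5126,.0776]); YAW=np.radians(-9.9); ux=np.array([np.cos(YAW),np.sin(YAW)]); uy=np.array([-ux[1],ux[0]])
ORI=[180,0,80.1]
def rel(p): d=p[:2]-M; return np.array([d@ux,d@uy])*1000
def stroke(c,d0,d1,v=.06,ax=0.,press=0.):
    """c: tin centre xy; tip goes from d0 to d0+2*(roll) along uy, offset ax along the axis"""
    a=np.asarray(c)+ax*ux; s=a+d0*uy; e=s+(d1-d0)*2*uy
    q=robot.current_tool_pos()
    robot.line_to([*s,.130],ORI,velocity=.25)
    hit=robot.line_to([*s,.105],velocity=.03,f_stop=4)
    z=robot.current_tool_pos()[2]; f0=np.array(robot.current_contact_force())
    if not hit: print('no contact'); return
    robot.line_to([*e,z-press],velocity=v); f1=np.array(robot.current_contact_force())
    robot.pause(.2); robot.line_to([*e,z+.025],velocity=.05)
    print('z',round(z,4),f0.round(1),f1.round(1),'t',robot.current_time_s())
def look(p0,f=None):
    ims={n:grab(n) for n in('top','side')}; p,c=fittin(ims,p0)
    if f: outline(ims,p,f)
    print('tin',p[:2].round(4),np.degrees(p[2]).round(2),'rel mm',rel(p).round(1),round(c)); return p
E
python3 - <<'E'
from h import *
c=np.array([.4866,-.056])
fingers.gripper_to(0.0)
robot.move_to([*(c-.011*uy),.18],ORI); print(robot.current_time_s(),robot.current_joint_positions(),robot.current_contact_force())
stroke(c,-.011,.011,v=.05)
robot.line_to([*(c-.1*uy),.2],velocity=.3)
look((c[0],c[1]+.022,np.radians(-10.7)),'s1.png')
print(robot.current_time_s())
E
```

```text
3.2667 [ 30.9878907   16.25806188 -30.384182   101.0334961    9.05079363
  65.11787098 -12.33714758] [-0.02129915 -0.01276019 -0.21884595]
z 0.1129 [-1.3  0.3  6. ] [ 1.9 -0.   2.6] t 6.1083
tin [ 0.4905 -0.0344] -10.34 rel mm [  -2.5 -114.1] -202
6.85
```

View pics/s1.png

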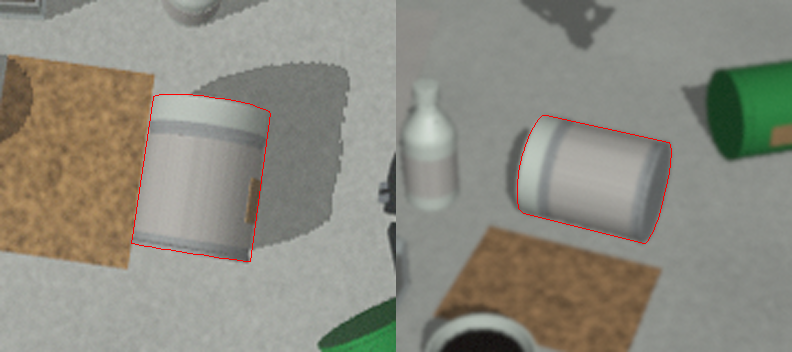

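The stroke rolled the tin exactly 22 mm as predicted, and the outline still fits. I'll do more of the same.

```bash
python3 - <<'E'
from h import *
c=np.array([.4905,-.0344])
for i in range(3):
    stroke(c,-.0125,.0125,v=.05,press=.0002); c=c+.025*uy
robot.line_to([*(c-.1*uy),.2],velocity=.3)
p=look((c[0],c[1],np.radians(-10.3)))
robot.line_to([*(p[:2]-.012*uy),.16],velocity=.3)
e=-rel(p)[1]/1000; print(e)
if .01<e<.06:
    h=e/4; 
    for k in range(2): stroke(p[:2]+2*h*k*uy,-h,h,v=.05,press=.0002)
robot.line_to([*(M-.13*uy),.2],velocity=.3)
look((M[0],M[1],YAW),'s2.png'); r=fitmat(grab('top')); print(r,robot.current_time_s())
E
```

```text
z 0.1127 [-0.6  0.4  5.8] [1.6 0.2 4.1] t 10.1333
z 0.1128 [-0.8 -0.6  5.2] [1.  0.2 2.9] t 12.9917
z 0.1129 [-1.5 -1.   4.5] [ 1.5 -0.   1.1] t 15.85
tin [0.5035 0.0384] -10.8 rel mm [ -2.2 -40.2] -196
0.040203798311492914
z 0.113 [-0.7 -0.6  3.8] [1.7 0.9 4. ] t 19.6667
z 0.113 [-0.6  0.3  5.1] [ 1.8 -0.2  4.7] t 22.325
tin [0.5109 0.077 ] -10.06 rel mm [-1.6 -0.9] -196
((474.1478271484375, 84.14501190185547), (128.4095916748047, 89.97435760498047), 80.11436462402344) 23.1333
```

View pics/s2.png

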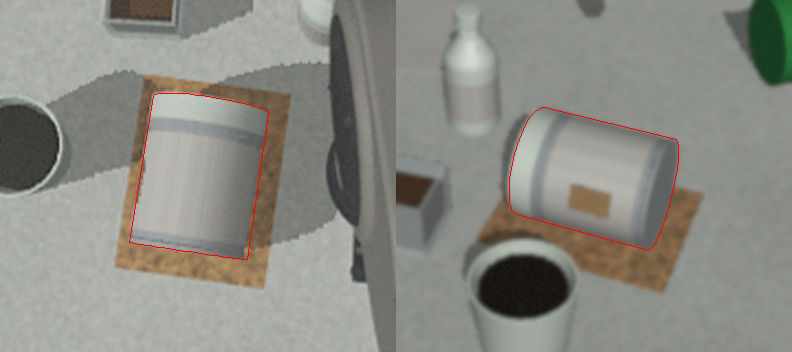

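The tin is centred to about 2 mm and aligned within a degree. The tub, bottle and cup are untouched. I'll confirm it is at rest, then hand in.

```bash
python3 - <<'E'
from h import *
robot.pause(1.0); p=look((M[0],M[1],YAW))
if np.abs(rel(p)).max()<5: print(workorder.close_job())
E
```

```text
tin [0.5109 0.077 ] -10.07 rel mm [-1.6 -0.9] -197
the job is handed in; nothing more can be done
None
```

The tin was rolled by gentle strokes on its top and rests centred over the mat, by my camera fit about 2 mm off and within 1° of parallel; the tub, bottle and cup were left alone, and the job was handed in at about 24 s.

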